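Load a bearing-cap bridge into a sprung-lip work nest

TASK

Lay the aluminium bridge that stands on edge flat on the bench, let go of it and take it again across its width. Then load it flat into the work nest: tuck its plain end under the lip of the spring-loaded carriage, press the carriage back with it, and lower its notched end behind the fixed stop so that the notch goes over the key and the bridge lies fully down on the rail, held against the stop by the carriage. Let go, and leave the vee block, the flat round tin and the feeler gauge where they are.

Things in the scene. Friction and masses are not known exactly. Their poses are not given: they have to be found in the camera images.
- bridge: Plain aluminium bar 120 x 56 x 24 mm, 0.3 to 0.65 kg, two bolt holes drawn in each broad face. Origin at its centre; own y = length, x = thickness, z = width. At first it stands on a long edge on the bench, z up, 56 tall, its notched end (-y) roughly to the robot's right. Notch: open at the end, 20 wide (along z, centred), 12 deep, through the thickness. Either broad face may lie up in the nest.
- bridge_notch_end (a point): Middle of the bridge's notched end (own y = -60 mm), in the mouth of the notch. Axes as the bridge.
- bridge_plain_end (a point): Middle of the bridge's plain end face (own y = +60 mm). Axes as the bridge.
- nest: Steel work nest fixed to the bench; own y = long axis, z up; origin on the bench under the middle of the seat. Base plate 110 mm wide (x), 12 thick, from y = -87 to +127. On it a rail 36 wide, top 30 above the bench; beside the rail fingers have room down to the base plate. Fixed stop at -y (robot's right), sprung carriage at +y, behind it the spring's bracket, 70 high, y = 111 to 123.
- nest_seat (a point): Middle of the seat on the rail's top, 30 mm above the bench; axes as the nest. The seated bridge lies flat and centred over it, its centre 12 mm above this point, its notched end at y = -60 and its plain end at y = +60.
- carriage (a joint): Travel of the sprung carriage along the nest's +y, in m: 0 = forward at rest, 0.028 = hard end of travel. Spring force 4.5 N at 0, 9 N at 0.018, 11.5 N at 0.028; let go, it snaps back at once. A seated bridge holds it at 0.018.
- carriage_face (a point): Foot of the carriage's flat pressing face, on its centre line, 0.5 mm above the rail; moves with the carriage, at nest y = 42 mm when at rest. The carriage is 50 mm wide and 43 high, axes as the nest.
- vee_block: Bystander: ground steel vee block 59 x 78 x 40 mm, loose; origin under its middle.
- paste_tin: Bystander: the flat round tin beyond the bridge and nest (not the one at the back), 66 mm across, 27 mm high, loose; origin under its middle.
- feeler_gauge: Bystander: closed steel feeler gauge about 100 mm long, 10 mm high, loose; origin under its middle.
- stop_top (a point): Top edge of the fixed stop's face, on the centre line, at nest y = -60 mm, 44 mm above the bench, 14 above the rail. The stop is 50 mm wide and 23 thick (to y = -83). A key 14 mm wide, as high as the stop, juts 10 mm from its face toward the carriage (to y = -50). Axes as the nest.
- lip_edge (a point): Middle of the lower front edge of the carriage's lip, 12 mm ahead of the pressing face toward the stop, 33 mm above the rail; lip 10 mm thick. The travel is too short to lower the bridge level past the lip: the plain end goes under it first, tilted down about 10 to 12 degrees, the notched end held above the stop.
Things that resemble listed ones, but are neither listed nor needed, are in the scene too. What is shaped like the bridge but green or turquoise is not meant.

How it is judged (in metres and radians):
On the way, in this order (a step that is already met when the one before it is completed fails the run):
1. the bridge lies flat on the bench, let go (height (world z) of bridge between 0.008 and 0.017 m and (angle between bridge's own x axis and vertical below 0.1 rad or angle between bridge's own x axis and vertical above 3.04 rad) and contact force between bridge and the fingers below 0.2 N), for 0.2 s.
2. the bridge's plain end presses the carriage well back (value of joint carriage above 0.0165 m and distance between bridge_plain_end and carriage_face below 0.035 m), for 0.1 s.
At the end, for the whole second after the job is handed in: The bridge lies flat in the nest (broad face within 0.06 rad of level, length within 0.1 rad of the nest's), its centre within 6 mm across, 4 mm along and 3 mm in height of the seated place, notched end at the stop, the carriage held back by it (joint 0.014 to 0.022), and at rest (x of bridge in the frame of nest_seat between -0.006 and 0.006 m and y of bridge in the frame of nest_seat between -0.004 and 0.004 m and z of bridge in the frame of nest_seat between 0.009 and 0.015 m and y of bridge_notch_end in the frame of nest_seat below -0.055 m and angle between the x axis of bridge and the z axis of nest_seat, either way round below 0.06 rad and angle between the y axis of bridge and the y axis of nest_seat, either way round below 0.1 rad and value of joint carriage between 0.014 and 0.022 m and linear speed of bridge below 0.01 m/s); the robot touches nothing.
It fails at once if the vee block is moved more than 3 cm (distance of vee_block from where it was at the start of the episode above 0.03 m).
It fails at once if the tin is moved more than 3 cm (distance of paste_tin from where it was at the start of the episode above 0.03 m).
It fails at once if the feeler gauge is moved more than 3 cm (distance of feeler_gauge from where it was at the start of the episode above 0.03 m).
It also fails if it takes over 64 s, if anything falls off the work surface, if the arm or the gripper's body presses on something with over 40 N, if the wrist force passes 120 N, or if a joint passes its speed limit or range.

ROBOT

A 6-joint arm with a two-finger parallel gripper is mounted at the origin on a cart in front of the work surface, level with it; the furniture and walls round the work are solid. World frame = base frame: x ahead of the robot, y to its left, z up, the work surface at z = 0. Lengths are in mm, angles in rad, forces in N, time in s.
With the tool pointing down it reaches from about 350 to 925 mm from the base axis. Payload 6.4 kg.
Tool frame: the origin (TCP) lies at the very end of the fingers, on their centre line; the grasp point (between the pads) lies 19 mm behind it (ctrl.grip_point_offset is the distance from the TCP to the grasp point, in mm); z points along the fingers, y is the line along which they close (so a half turn about z gives the same grasp; the last joint's range is limited). The gripper opens to 85 mm and grips with 20 to 120 N. Pads are 22 mm wide; open, the fingers measure 114 mm over their backs; the gripper's body (76 mm by 85 mm) begins 54 mm behind the grasp point. The pads swing forward as they close: fully open they stand 13 mm farther back than shut.
Start: joints at [1.104, 0.245, 1.558, -0, 1.339, -0.174], TCP at [187.609, 622.348, 231.29] pointing down, gripper open.
Joint ranges: [-3.13, 3.13], [-1.02, 2.26], [0.13, 2.54], [-0.95, 4.09], [0.21, 2.88], [-2.74, 2.74]. Speed limits (rad/s): [2.57, 2.57, 3.14, 3.14, 3.14, 3.14].

INTERFACE

Orientations are given as a rotation vector (axis times angle).
In Python, from plant import ctrl gives the robot as it stands. The module is installed in compiled form; this text tells all that it offers.
- The arm moves only by the shell command python3 -m inch 'ROWS'. ROWS is text: rows parted by semicolons, each of 7 numbers parted by spaces: the turn, a rotation vector about the tool's x, y, z in degrees, then the shift along the tool's x, y, z in cm, then the finger opening in cm, from 0 to 8.54. In form: ax ay az tx ty tz fingers; .... A call has 1 to 20 rows; each row shifts and turns the commanded pose from where the row before left it, along the tool's axes as they then stand; what a row does not reach is not made up. A row lasts 1/10 s, in which the tool goes at most 50 mm and 8.59 degrees, less where a joint would pass 70% of its speed; a pose out of reach is approached as far as the arm can. A call is refused whole if a number of a shift passes 5 or a number of a turn 8.59, either way. A call with a gripper value outside its range is refused whole. The fingers move at their own pace and stop on an object; the grip force is fixed at half the most. Time passes only in rows, so rows that do not move let the fingers close. It gives the time, the measured TCP pose, the force, the opening and the grip force at its end, in the units of the state.
- ctrl.read_state(): the state, without advancing time (a new reading comes with each control period).
- ctrl.camera(name): name is "scene" or "side" or "wrist"; returns a dict with "pixels" (384x512x3 uint8, red, green, blue), "camera_matrix" (3x3 intrinsics, pixels), "k1" (the pictures are not rectified: a ray, as slopes to the right and down, at radius r is drawn at 1 + k1 r^2 times it, then the intrinsics apply), "rvec" (rotation vector, rad) and "tvec" (3), from world to camera coordinates, as OpenCV has them. Camera axes: x right, y down, z forward; pixel columns grow to the right and rows downward; lengths in mm; the calibration is good to about 2 mm. A picture is of the moment at which its call begins. There is no depth.
- ctrl.close_job(): hands the job in; it is judged then, once.
The state is a dict: "time": time; "joint_positions": joint angles; "dq": joint speeds; "effort": joint torques, N m; "tcp_pos": TCP position; "tcp_rot": TCP orientation; "wrist_force": force on the tool from outside, world axes, zero at the start; "moment": the same for the moment, N m; "opening": opening from 0.0 (shut) to 1.0 (fully open); "gripper_force": force on a finger pad.
Only numpy, scipy, OpenCV 4.12 (cv2) and the standard library are available. Lean on these libraries where they do the work, as an engineer would, in place of code of your own. Each camera call takes 0.05 s, during which the arm holds its last target. There are 200 camera calls.

## Working session

There is one attempt and no reset: what is moved stays moved. The work goes in short steps, Python scripts to look and compute and a shell command to move; the robot and the scene stay as the last step left them, time stands still between calls to the robot, and variables do not carry over. Pictures are saved under pics/ and viewed, at most 10 in all, crops included, and the job is handed in when it is done.

```bash
mkdir -p pics
cat > h.py <<'E'
import numpy as np, cv2
from plant import ctrl
def cam(n):
    c=ctrl.camera(n); c={k:(np.array(v) if k!='k1' else v) for k,v in c.items()}
    c['R']=cv2.Rodrigues(c['rvec'].astype(float))[0]; return c
def ray(c,u,v):
    K=c['camera_matrix']; d=np.array([(u-K[0,2])/K[0,0],(v-K[1,2])/K[1,1]]); s=d.copy()
    for _ in range(20): s=d/(1+c['k1']*(s@s))
    return -c['R'].T@c['tvec'].ravel(), c['R'].T@np.array([s[0],s[1],1])
def onz(c,u,v,z):
    o,d=ray(c,u,v); return o+d*(z-o[2])/d[2]
def proj(c,P):
    q=c['R']@np.array(P,float)+c['tvec'].ravel(); s=q[:2]/q[2]; s=s*(1+c['k1']*(s@s))
    K=c['camera_matrix']; return np.array([K[0,0]*s[0]+K[0,2],K[1,1]*s[1]+K[1,2]])
def tri(c1,p1,c2,p2):
    A=[];b=[]
    for c,p in((c1,p1),(c2,p2)):
        o,d=ray(c,*p); d/=np.linalg.norm(d); M=np.eye(3)-np.outer(d,d); A.append(M); b.append(M@o)
    return np.linalg.lstsq(np.vstack(A),np.hstack(b),rcond=None)[0]
def save(c,n,box=None,s=1):
    p=c['pixels'][:,:,::-1]
    if box: p=p[box[1]:box[3],box[0]:box[2]]
    cv2.imwrite('pics/'+n,cv2.resize(p,None,fx=s,fy=s,interpolation=cv2.INTER_CUBIC))
E
python3 - <<'E'
from h import *
import pickle
C={}
for n in('scene','side','wrist'):
    C[n]=cam(n); print(n,-C[n]['R'].T@C[n]['tvec'].ravel(),C[n]['R'][2])
pickle.dump(C,open('c0.pkl','wb'))
save(C['scene'],'a_scene.png',None,1.55); save(C['side'],'a_side.png',None,1.55)
print(ctrl.read_state(),ctrl.grip_point_offset)
E
```

```text
scene [-163.66738071 -130.46805787  848.82710137] [ 0.65082905  0.31776009 -0.68952887]
side [ 352.67448695 1110.18696793  631.7637954 ] [ 0.16508608 -0.84914618 -0.50169447]
wrist [122.87672462 640.89777191 373.31236963] [ 0.25886996 -0.07999605 -0.96259388]
{'time': 0.15, 'joint_positions': array([ 1.10392118e+00,  2.45685362e-01,  1.55872558e+00, -3.01471543e-05,
        1.33869849e+00, -1.74083375e-01]), 'dq': array([-0.00245043, -0.00247745, -0.00256769,  0.00032116,  0.00161725,
       -0.00146693]), 'effort': array([ 1.63120960e-03, -4.29988110e+01, -3.26552224e+01, -6.75459296e-05,
        3.52786992e-03, -1.43740618e-05]), 'tcp_pos': array([187.40419675, 621.95464856, 230.41770254]), 'tcp_rot': array([-4.58198628e-01, -3.10754343e+00,  2.27542435e-03]), 'wrist_force': array([ 0.39056326,  0.49410616, -0.39494732]), 'moment': array([ 0.04413564, -0.0300126 ,  0.01067088]), 'gripper_force': 0.0, 'opening': 0.9999448804606305} 18.700000000000003
```

View pics/a_scene.png

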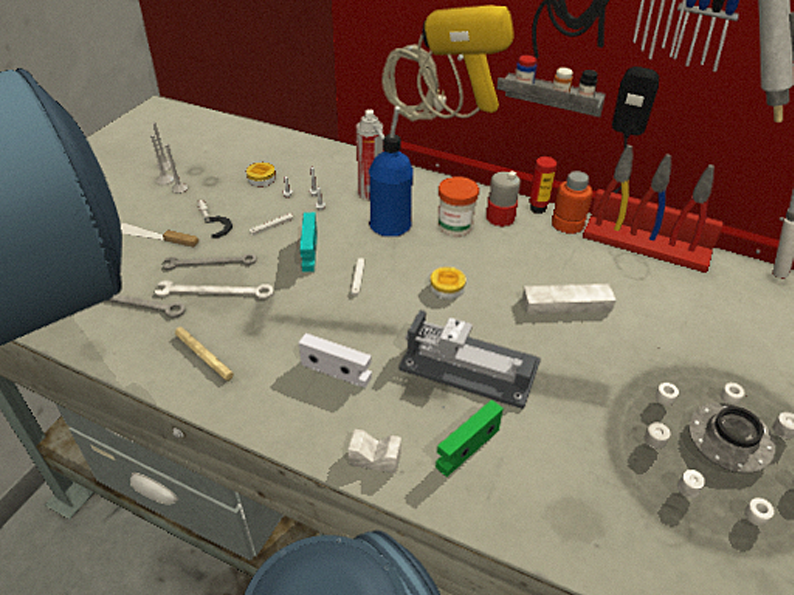

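View pics/a_side.png

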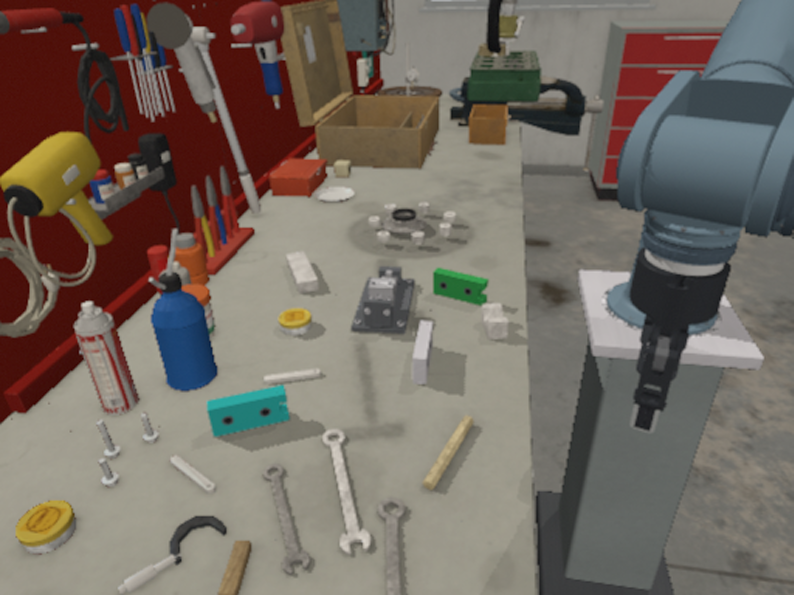

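Scene picture (at 1.55x): things that could pass for the bridge are the aluminium bar with holes and notch at (335,360), the turquoise bar at (308,240), the green bar at (470,437) and a plain whitish block at (570,300). I choose (335,360). The nest is at (470,360), the vee block at (375,452), the tin at (448,280) and the feeler gauge at (357,275). Next is a close crop to check.

Run:
```python
from h import *
import pickle
C=pickle.load(open('c0.pkl','rb'))
a=C['scene']['pixels'][190:310,180:360,::-1]; b=C['side']['pixels'][165:255,220:340,::-1]
a=cv2.resize(a,(780,520),interpolation=cv2.INTER_CUBIC); cv2.imwrite('pics/b1.png',a)
b=cv2.resize(b,(780,585),interpolation=cv2.INTER_CUBIC); cv2.imwrite('pics/b2.png',b)
```

```text
(no output)
```

View pics/b1.png

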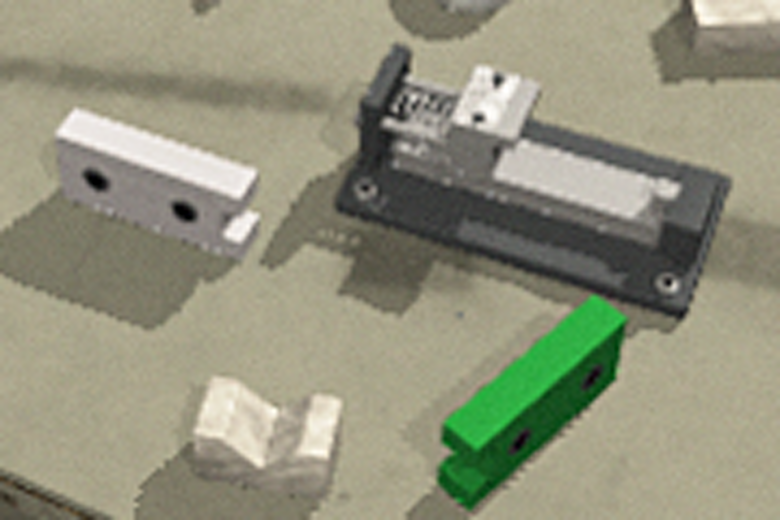

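View pics/b2.png

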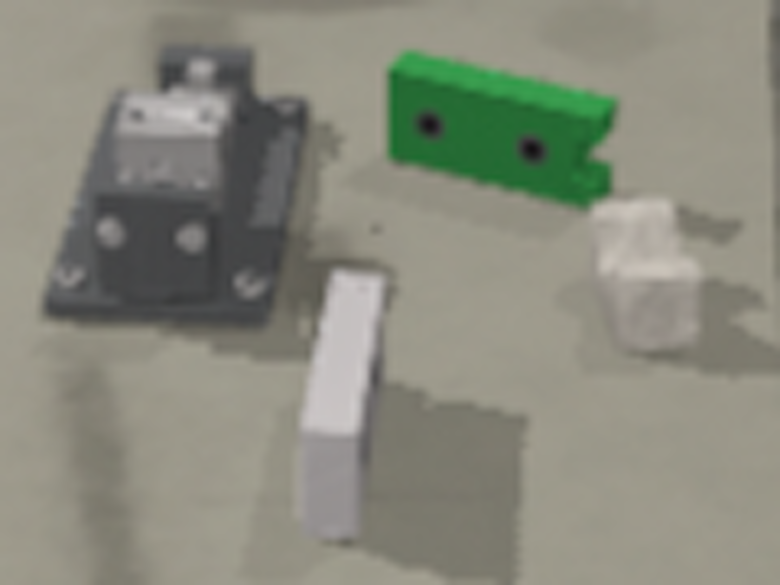

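The crops show the aluminium bridge on edge, with the notch at its right end (crop 1 (245,215)) and top corners (75,110), (58,140), (240,197), (258,168). The nest base plate has corners (340,205), (685,313), (730,180), and the rail is clear.

Run:
```python
from h import *
import pickle
np.set_printoptions(precision=1,suppress=True)
C=pickle.load(open('c0.pkl','rb')); s,d=C['scene'],C['side']
S=lambda u,v,z: onz(s,180+u/4.333,190+v/4.333,z)
D=lambda u,v,z: onz(d,220+u/6.5,165+v/6.5,z)
print('bridge scene');b=[S(*p,56) for p in((75,110),(58,140),(240,197),(258,168))]
print(np.array(b),np.mean(b,0),[np.linalg.norm(b[i]-b[(i+1)%4]) for i in range(4)])
print('bridge side');b=[D(*p,56) for p in((305,430),(362,432),(385,272),(335,270))]
print(np.array(b),np.mean(b,0),[np.linalg.norm(b[i]-b[(i+1)%4]) for i in range(4)])
n=[S(*p,12) for p in((337,207),(687,312),(732,180))]
print('nest',np.array(n),np.linalg.norm(n[0]-n[1]),np.linalg.norm(n[2]-n[1]))
n=[D(*p,12) for p in((45,310),(268,318),(308,97))]
print('nest side',np.array(n),np.linalg.norm(n[0]-n[1]),np.linalg.norm(n[2]-n[1]))
# stop top, carriage
st=[S(*p,44) for p in((665,225),(705,160))]; print('stop corners',st)
print('vee',S(265,430,20),'tin',onz(s,448/1.55,282/1.55,13),'feeler',onz(s,357/1.55,275/1.55,8),onz(d,293/1.55,376/1.55,8))
print('green ',[S(*p,56) for p in((442,430),(600,297),(625,315))])
print('crate block',onz(s,570/1.55,290/1.55,30))
```

```text
bridge scene
[[475.  327.7  56. ]
 [449.9 323.9  56. ]
 [457.8 209.6  56. ]
 [482.  210.6  56. ]] [466.2 267.9  56. ] [np.float64(25.46068050082477), np.float64(114.55925235809285), np.float64(24.13505173544), np.float64(117.21916051185423)]
bridge side
[[474.3 333.4  56. ]
 [451.3 331.3  56. ]
 [456.7 210.1  56. ]
 [479.1 211.6  56. ]] [465.4 271.6  56. ] [np.float64(23.13192792947805), np.float64(121.32521480311716), np.float64(22.474091031433463), np.float64(121.81632248187091)]
nest [[510.8 173.8  12. ]
 [527.3 -35.9  12. ]
 [635.4 -29.1  12. ]] 210.31652026305068 108.37213370622939
nest side [[619.8 197.3  12. ]
 [514.  189.   12. ]
 [528.  -30.2  12. ]] 106.05891319149593 219.67734527809466
stop corners [array([554.9,  -9. ,  44. ]), array([613.1, -14.2,  44. ])]
vee [346.9 137.7  20. ] tin [745.3 184.8  13. ] feeler [691.8 349.6   8. ] [689.  352.3   8. ]
green  [array([364.2,  46.5,  56. ]), array([480.1,   4.3,  56. ]), array([474.4, -11.8,  56. ])]
crate block [806.4 -29.6  30. ]
```

```bash
cat > where.py <<'E'
import sys; from h import *
from scipy.spatial.transform import Rotation as Ro
np.set_printoptions(precision=2,suppress=True)
def st(): 
    s=ctrl.read_state(); R=Ro.from_rotvec(s['tcp_rot']); return s,R
def need(pos,yaw=0,pitch=0):
    """target: tool y at world yaw, tool x = yaw+90, then pitch (deg) about tool y; prints turn (deg) and shift (cm, in final tool axes)"""
    s,R=st(); c,n=np.cos(np.radians(yaw)),np.sin(np.radians(yaw))
    T=Ro.from_matrix(np.array([[-n,c,0],[c,n,0],[0,0,-1]]).T.reshape(3,3))*Ro.from_euler('y',pitch,degrees=True)
    print('t',s['time'],'tcp',s['tcp_pos'],'F',s['wrist_force'],'open',s['opening'])
    print('turn',np.degrees((R.inv()*T).as_rotvec()),'shift cm, final axes',T.inv().apply(np.array(pos)-s['tcp_pos'])/10, 'now axes',R.inv().apply(np.array(pos)-s['tcp_pos'])/10)
E
python3 -m inch '0 0 7.85 0 0 0 8.5;0 0 7.85 0 0 0 8.5;0 0 7.85 0 0 0 8.5;0 0 7.85 0 0 0 8.5;0 0 7.85 0 0 0 8.5;0 0 7.85 0 0 0 8.5;0 0 7.85 0 0 0 8.5;0 0 7.85 0 0 0 8.5;0 0 7.85 0 0 0 8.5;0 0 0 -3.64 2.63 0 8.5;0 0 0 -3.64 2.63 0 8.5;0 0 0 -3.64 2.63 0 8.5;0 0 0 -3.64 2.63 0 8.5;0 0 0 -3.64 2.63 0 8.5;0 0 0 -3.64 2.63 0 8.5;0 0 0 -3.64 2.63 0 8.5;0 0 0 -3.64 2.63 0 8.5;0 0 0 -3.64 2.63 0 8.5;0 0 0 -3.64 2.63 0 8.5'
python3 - <<'E'
from where import *
need([466,270,140],2.5)
c=cam('wrist'); save(c,'c_wrist.png',None,1.55)
import pickle; pickle.dump(c,open('c1.pkl','wb')); print(-c['R'].T@c['tvec'].ravel(),c['R'])
E
```

```text
time: 2.05
tcp_pos: [467.4, 268.9, 231.2]
tcp_rot: [-2.171, -2.271, 0.0]
wrist_force: [0.1, -0.2, -0.4]
opening: 0.993
gripper_force: 0.0
t 2.05 tcp [467.39 268.89 231.15] F [ 0.09 -0.24 -0.41] open 0.9930916970806054
turn [-0.01 -0.    0.07] shift cm, final axes [ 0.12 -0.13  9.12] now axes [ 0.12 -0.13  9.12]
[465.58 336.54 374.17] [[ 1.    0.04 -0.  ]
 [ 0.04 -0.96  0.27]
 [ 0.01 -0.27 -0.96]]
```

View pics/c_wrist.png

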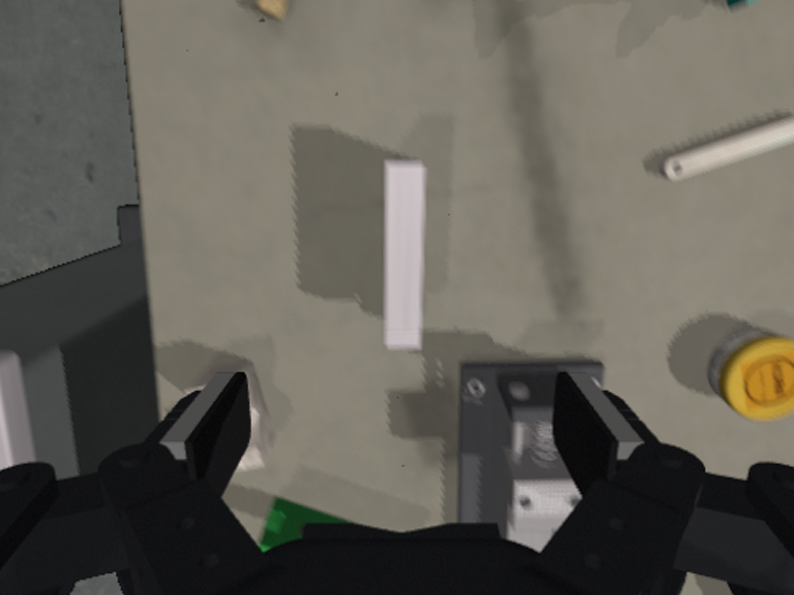

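Wrist view at 1.55x: the bridge top face runs from (385,160)–(425,160) to (385,348)–(421,348). The nest's +y plate corners are (461,363) and (603,361), and the vee block is half hidden at (225,410).

Run:
```python
from where import *
import pickle
c=pickle.load(open('c1.pkl','rb'))
W=lambda u,v,z: onz(c,u/1.55,v/1.55,z)
p=c['pixels'].astype(int); m=((p.min(2)>150)&(p[:,:,2]>=p[:,:,0]-6)).astype(np.uint8); m[:90]=0; m[240:]=0; m[:,:230]=0; m[:,290:]=0
k,l,stt,ce=cv2.connectedComponentsWithStats(m); i=1+stt[1:,4].argmax(); print(stt[i],ce[i])
cn=max(cv2.findContours((l==i).astype(np.uint8),0,1)[0],key=cv2.contourArea); r=cv2.minAreaRect(cn); bx=cv2.boxPoints(r); print(bx)
b=[onz(c,*q,56) for q in bx]; print(np.array(b),np.mean(b,0),[np.linalg.norm(b[j]-b[(j+1)%4]) for j in range(4)])
print('nest +y edge',W(461,363,12),W(603,361,12),'edge low',W(459,470,12))
```

```text
[249 105  24  77 963] [259.78 137.39]
[[249. 105.]
 [272. 105.]
 [272. 181.]
 [249. 181.]]
[[456.92 326.18  56.  ]
 [478.35 327.14  56.  ]
 [482.44 254.01  56.  ]
 [459.62 252.99  56.  ]] [469.33 290.08  56.  ] [np.float64(21.44983686934174), np.float64(73.24689973454375), np.float64(22.846642068982344), np.float64(73.24765336657761)]
nest +y edge [518.45 178.98  12.  ] [626.25 185.58  12.  ] edge low [523.97  85.13  12.  ]
```

Run:
```python
from where import *
import pickle
c=pickle.load(open('c1.pkl','rb'))
b=[onz(c,u/1.55,v/1.55,56) for u,v in((385,160),(425,160),(421.5,349),(385,349))]
print(np.array(b),np.mean(b,0),[np.linalg.norm(b[j]-b[(j+1)%4]) for j in range(4)])
need([467,270,27],2.5)
```

```text
[[456.29 327.76  56.  ]
 [480.3  328.83  56.  ]
 [485.   206.99  56.  ]
 [460.73 205.9   56.  ]] [470.58 267.37  56.  ] [np.float64(24.032368398632723), np.float64(121.93640474969497), np.float64(24.29761224400082), np.float64(121.94382710593533)]
t 2.1 tcp [471.16 264.41 231.31] F [ 3.83 -3.94  1.72] open 0.9938587849539386
turn [ 0.14  0.18 -0.22] shift cm, final axes [ 0.58 -0.39 20.43] now axes [ 0.64 -0.44 20.43]
```

```bash
python3 -m inch '0 0 0 0 0 3 8.5;0 0 0 0 0 4 8.5;0 0 0 0 0 4 8.5;0 0 0 0 0 0 8.5;0 0 0 0 0 0 8.5'; python3 -c "
from where import *
need([469,268.5,26],2.2)"
```

```text
time: 2.6
tcp_pos: [466.5, 270.5, 121.5]
tcp_rot: [-2.171, -2.27, 0.002]
wrist_force: [0.6, 0.2, 1.1]
opening: 0.992
gripper_force: 0.0
t 2.6 tcp [466.52 270.53 121.47] F [0.59 0.22 1.1 ] open 0.9916645403049336
turn [-0.06  0.02  0.38] shift cm, final axes [-0.21  0.24  9.55] now axes [-0.21  0.25  9.55]
```

```bash
python3 -m inch '0 0 0.4 -0.2 0.25 4 8.5;0 0 0 0 0 3.5 8.5;0 0 0 0 0 2 8.5;0 0 0 0 0 0 8.5;0 0 0 0 0 0 4;0 0 0 0 0 0 2;0 0 0 0 0 0 1.8;0 0 0 0 0 0 1.8;0 0 0 0 0 0 1.8'
```

```text
time: 3.5
tcp_pos: [469.5, 268.9, 27.4]
tcp_rot: [-2.179, -2.263, -0.001]
wrist_force: [-2.9, -0.3, 7.0]
opening: 0.269
gripper_force: 58.7
```

```bash
python3 -m inch '0 0 0 0 0 -1 1.8;-7.5 0 0 0 0 0 1.8;-7.5 0 0 0 0 0 1.8;-7.5 0 0 0 0 0 1.8;-7.5 0 0 0 0 0 1.8;-7.5 0 0 0 0 0 1.8;-7.5 0 0 0 0 0 1.8;0 0 0 0 0 0 1.8;0 0 0 0 0 0 1.8'; python3 -c "
from where import *
s,R=st(); print(s['tcp_pos'],R.as_matrix(),s['wrist_force'],s['opening'])
c=cam('scene'); save(c,'d.png',(170,180,330,300),4.8)"
```

```text
time: 4.4
tcp_pos: [473.1, 260.8, 51.9]
tcp_rot: [1.811, 1.872, 0.636]
wrist_force: [-0.3, 0.7, -5.2]
opening: 0.268
gripper_force: 60.6
[473.05 260.76  51.9 ] [[-0.03  0.79  0.61]
 [ 1.    0.03  0.01]
 [-0.01  0.61 -0.79]] [-0.27  0.71 -5.17] 0.26794868484050194
```

View pics/d.png

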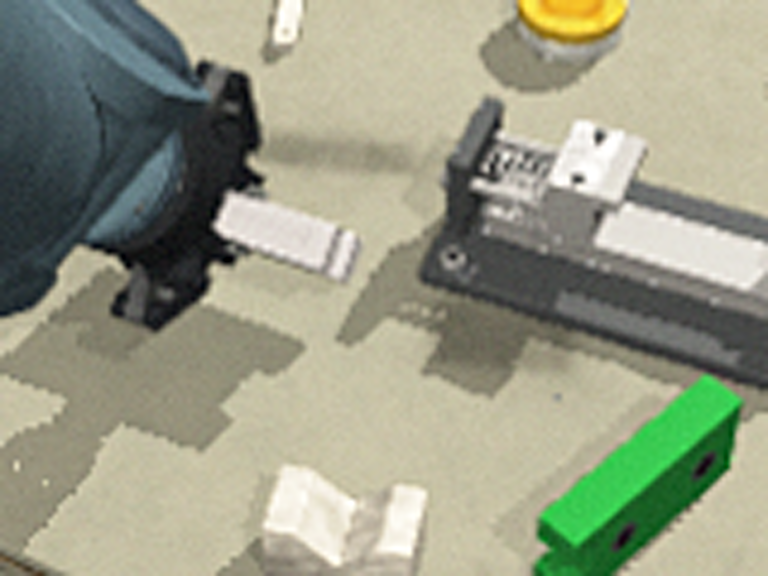

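Picture: the bridge is held by the gripper, tilted about 38° with its top toward the robot; the vee block at (340,520) is untouched.

```bash
python3 -m inch '0 0 0 0 0 0 1.8'; python3 -c "
from where import *
s,R=st(); print(s['joint_positions'],s['dq'],s['tcp_pos'],R.inv().apply([0,0,-1]),R.inv().apply([1,0,0]))"
```

```text
time: 4.55
tcp_pos: [474.0, 261.0, 52.3]
tcp_rot: [1.81, 1.871, 0.638]
wrist_force: [0.0, 0.5, -5.5]
opening: 0.271
gripper_force: 60.6
[ 0.4   0.06  2.27 -0.91  0.29  1.18] [ 0.    0.   -0.   -0.02 -0.    0.01] [473.97 261.04  52.27] [ 0.01 -0.62  0.79] [-0.03  0.79  0.62]
```

```bash
python3 -m inch '0 0 0 0 -0.5 0.63 1.8;0 0 0 0 -0.4 0.5 1.8;0 0 0 0 -0.3 0.4 1.8;0 0 0 0 0 0 1.8;0 0 0 0 0 0 1.8'; python3 -c "
from where import *
s,R=st(); print(s['joint_positions'],s['tcp_pos'],R.inv().apply([0,0,-1]),R.inv().apply([1,0,0]))"
```

```text
time: 5.05
tcp_pos: [474.4, 259.8, 38.6]
tcp_rot: [1.816, 1.881, 0.633]
wrist_force: [-0.3, -0.5, -5.3]
opening: 0.271
gripper_force: 60.5
[ 0.39  0.1   2.26 -0.95  0.27  1.22] [474.4 259.8  38.6] [ 0.   -0.61  0.79] [-0.03  0.79  0.61]
```

```bash
python3 -m inch '3 0 0 0 0 0 1.8;3 0 0 0 0 0 1.8;0 0 0 0 -0.3 0.4 1.8;0 0 0 0 -0.2 0.3 1.8;0 0 0 0 0 0 1.8;0 0 0 0 0 0 1.8'; python3 -c "
from where import *
s,R=st(); print(s['joint_positions'],s['tcp_pos'],R.inv().apply([0,0,-1]),R.inv().apply([1,0,0]))"
```

```text
time: 5.65
tcp_pos: [473.5, 259.6, 29.8]
tcp_rot: [1.878, 1.946, 0.546]
wrist_force: [0.7, -1.1, -3.9]
opening: 0.27
gripper_force: 60.9
[ 0.38  0.12  2.22 -0.59  0.33  0.86] [473.5  259.65  29.79] [ 0.   -0.52  0.85] [-0.03  0.85  0.52]
```

```bash
python3 -m inch '0 0 0 0 0 0 3.6;0 0 0 0 0 0 3.6;0 0 0 0 0 0 3.6;0 0 0 0 0 0 3.6;0 0 0 0 0 -2 3.6;0 0 0 0 0 -3 3.6;0 0 0 0 0 -4 3.6;0 0 0 0 0 -4 3.6;0 0 0 0 0 -4 3.6;0 0 0 0 0 0 8.5;0 0 0 0 0 0 8.5'; python3 -c "
from where import *
import pickle
s,R=st(); print(s['joint_positions'],s['tcp_pos'],s['wrist_force'])
need([450,260,230],2.5)
c=cam('scene'); pickle.dump(c,open('c2.pkl','wb')); save(c,'e.png',(170,180,330,300),4.8)"
```

```text
time: 6.75
tcp_pos: [385.1, 257.6, 176.3]
tcp_rot: [1.877, 1.944, 0.55]
wrist_force: [0.1, 0.8, -0.6]
opening: 0.749
gripper_force: 0.0
[ 0.47 -0.41  2.35 -0.34  0.72  0.64] [385.13 257.56 176.34] [ 0.11  0.84 -0.6 ]
t 6.75 tcp [385.13 257.56 176.34] F [ 0.11  0.84 -0.6 ] open 0.7488947462419908
turn [31.73  0.26 -0.47] shift cm, final axes [-0.04  6.49 -5.37] now axes [ 0.01  8.34 -1.15]
```

View pics/e.png

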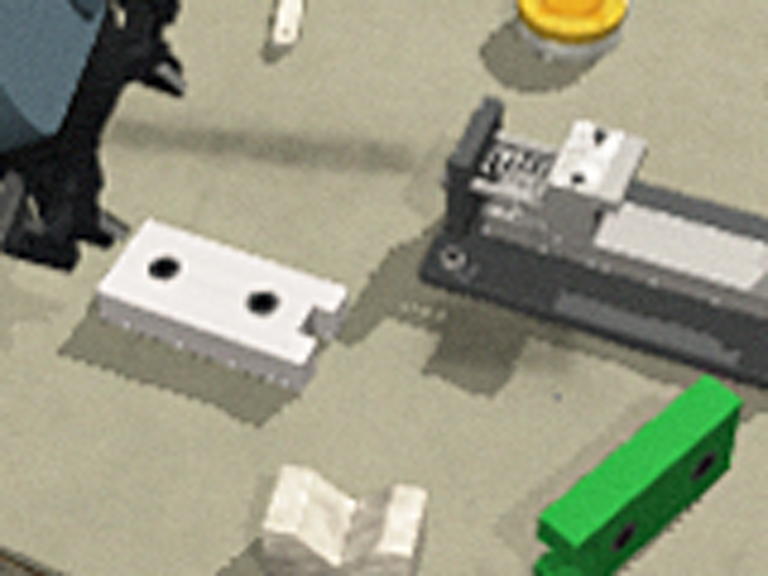

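The bridge lies flat and released, with its top-face corners at crop (150,220), (100,288), (305,362), (347,288); bystanders unmoved. Next I look at the nest from above with the wrist camera.

```bash
python3 -m inch '7.93 0 0 0 0 0 8.5;7.93 0 0 0 0 0 8.5;7.93 0 0 0 0 0 8.5;7.93 0 -0.5 0 0 0 8.5;0 0 -1 0 0 -3 8.5;0 0 0 -3.08 2.37 -1 8.5;0 0 0 -3.08 2.37 -1 8.5;0 0 0 -3.08 2.37 -1 8.5;0 0 0 -3.08 2.37 -1 8.5;0 0 0 -3.08 2.37 0 8.5;0 0 0 -3.08 2.37 0 8.5;0 0 0 -3.08 2.37 0 8.5;0 0 0 -3.08 2.37 0 8.5;0 0 0 0 0 0 8.5;0 0 0 0 0 0 8.5;0 0 0 0 0 0 8.5;0 0 0 0 0 0 8.5'; python3 -c "
from where import *
import pickle
need([585,20,250],3.5)
S=lambda u,v,z: onz(c,170+u/4.8,180+v/4.8,z)
c=pickle.load(open('c2.pkl','rb'))
b=np.array([S(*p,24) for p in((150,220),(100,288),(305,362),(347,288))]); print(b,b.mean(0),[np.linalg.norm(b[j]-b[(j+1)%4]) for j in range(4)])
c=cam('wrist'); pickle.dump(c,open('c3.pkl','wb')); save(c,'f.png',None,1.55)"
```

```text
time: 8.5
tcp_pos: [588.4, 23.7, 244.4]
tcp_rot: [-2.152, -2.288, 0.009]
wrist_force: [-0.4, 0.3, 0.3]
opening: 0.994
gripper_force: 0.0
t 8.5 tcp [588.37  23.73 244.39] F [-0.44  0.28  0.25] open 0.9944088327940062
turn [-0.27  0.21  0.01] shift cm, final axes [-0.35 -0.36 -0.56] now axes [-0.35 -0.36 -0.56]
[[473.01 317.48  24.  ]
 [419.63 315.98  24.  ]
 [423.68 197.44  24.  ]
 [477.19 200.86  24.  ]] [448.38 257.94  24.  ] [np.float64(53.40307229605462), np.float64(118.6042084717561), np.float64(53.61674389112853), np.float64(116.6898352590924)]
```

View pics/f.png

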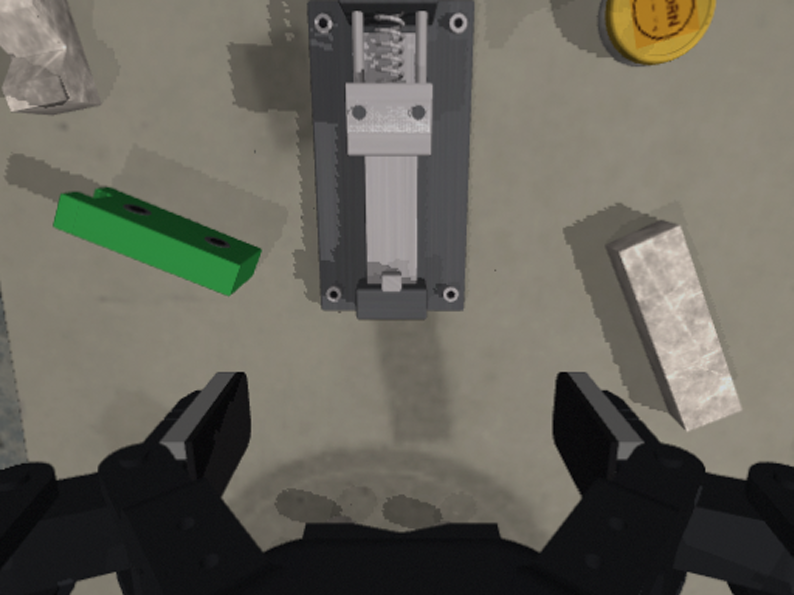

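The nest from above, at 1.55x: rail edges x=367/417, key top (382..401, 272..291), stop top (357..427, 291), plate bottom corners (321,310), (464,310), carriage top (347..433, 83..155).

```bash
python3 -c "
from where import *
import pickle
c=pickle.load(open('c3.pkl','rb'))
W=lambda u,v,z: onz(c,u/1.55,v/1.55,z)
for n,a,b,z in(('rail top',(367,160),(418,160),30),('rail bot',(366.5,278),(416.5,278),30),('key front',(382,272),(401,272),44),('stop top',(357,291),(427,291),44),('plate',(321,309),(464,309),12),('plate mid',(314,155),(468,155),12),('carr top back',(346,83),(433,83),73),('lip',(347,155),(432,155),73)):
  A,B=W(*a,z),W(*b,z); d=B-A; print(n,(A+B)[:2]/2,np.linalg.norm(d),np.degrees(np.arctan2(d[1],d[0])))
print(-c['R'].T@c['tvec'].ravel())
"
```

```text
rail top [579.32  80.72] 34.40722774865014 3.5168326579668987
rail bot [583.25  -1.41] 35.96279718406649 3.5779894722164207
key front [583.13   6.51] 13.086890500453292 3.5747192294567673
stop top [584.23  -7.07] 48.724037838882474 3.5851514159671205
plate [585.23 -30.64] 109.90095107171432 3.5953319400282098
plate mid [577.7   83.49] 108.82370113780136 3.5153798211396103
carr top back [576.02 124.37] 49.59267534580627 3.4837387261935007
lip [578.19  84.82] 50.30833218352481 3.5163322893044007
[586.08  91.89 387.17]
```

```bash
python3 -m inch '0 0 1.5 3.4 -1.87 0 8.5;0 0 0 3.44 -1.87 0 8.5;0 0 0 3.44 -1.87 0 8.5;0 0 0 3.44 -1.87 0 8.5;0 0 0 3.44 -1.87 0 8.5;0 0 0 3.44 -1.87 1 8.5;0 0 0 3.44 -1.87 2 8.5;0 0 0 0 0 3 8.5;0 0 0 0 0 2.5 8.5;0 0 0 0 0 0 8.5;0 0 0 0 0 0 8.5;0 0 0 0 0 0 8.5'; python3 -c "
from where import *
import pickle
c=cam('wrist'); pickle.dump(c,open('c4.pkl','wb'))
p=c['pixels'].astype(int); m=((p.min(2)>150)&(p[:,:,2]>=p[:,:,0]-8)).astype(np.uint8)
m=cv2.morphologyEx(m,cv2.MORPH_CLOSE,np.ones((15,15)))
k,l,s,ce=cv2.connectedComponentsWithStats(m); i=1+s[1:,4].argmax(); print(s[i],ce[i])
cn=max(cv2.findContours((l==i).astype(np.uint8),0,1)[0],key=cv2.contourArea); bx=cv2.boxPoints(cv2.minAreaRect(cn)); print(bx)
b=[onz(c,*q,24) for q in bx]; print(np.array(b),np.mean(b,0),[np.linalg.norm(b[j]-b[(j+1)%4]) for j in range(4)])
need([449,259.5,10],2)
save(c,'g.png',None,1.55)
"
```

```text
time: 9.75
tcp_pos: [450.0, 258.1, 161.6]
tcp_rot: [2.182, 2.257, -0.004]
wrist_force: [-0.6, 0.5, -0.3]
opening: 0.999
gripper_force: 0.0
[ 223  103   67  133 7619] [256.42 165.72]
[[223. 103.]
 [289. 103.]
 [289. 235.]
 [223. 235.]]
[[419.92 317.19  24.  ]
 [474.04 319.03  24.  ]
 [481.   201.7   24.  ]
 [420.41 199.64  24.  ]] [448.84 259.39  24.  ] [np.float64(54.15879085836031), np.float64(117.53870754711238), np.float64(60.62014946008767), np.float64(117.55635231351573)]
t 9.8 tcp [450.14 258.09 161.69] F [ 0.94 -0.34  0.26] open 0.9936338107550393
turn [ 0.01  0.18 -0.07] shift cm, final axes [ 0.14 -0.11 15.17] now axes [ 0.19 -0.11 15.17]
```

View pics/g.png

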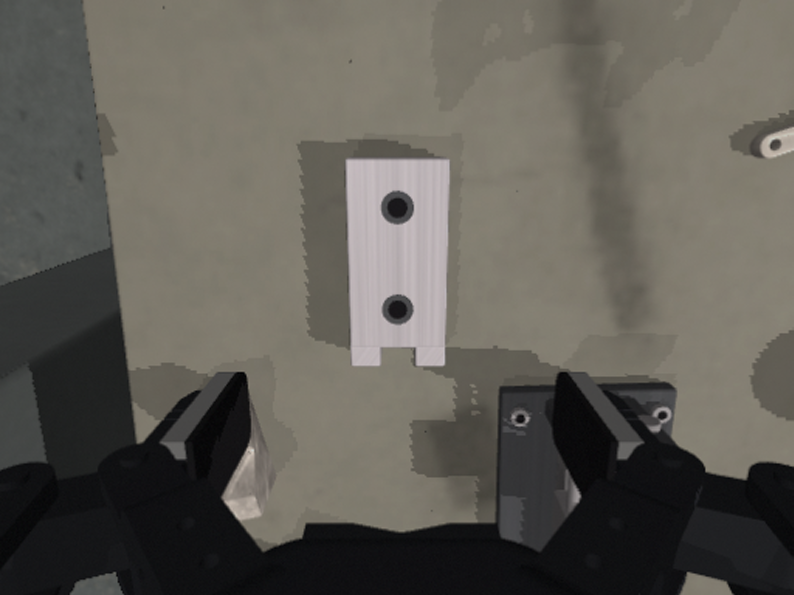

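The bridge lies flat: corners (347,159), (449,159), (445,365), (352,365), centre about (449, 259), directly under the gripper. Descend and grip across the width.

```bash
python3 -m inch '0 0 0 0.15 -0.1 4 8.5;0 0 0 0 0 4.5 8.5;0 0 0 0 0 4 8.5;0 0 0 0 0 2.4 8.5;0 0 0 0 0 0.9 8.5;0 0 0 0 0 0 8.5;0 0 0 0 0 0 6;0 0 0 0 0 0 5;0 0 0 0 0 0 5;0 0 0 0 0 0 5;0 0 0 0 0 0 5'; python3 -c "
from where import *
need([449,259.5,4],2)"
```

```text
time: 10.9
tcp_pos: [449.0, 259.2, 4.0]
tcp_rot: [2.182, 2.257, -0.003]
wrist_force: [-2.0, 0.5, 6.7]
opening: 0.636
gripper_force: 66.8
t 10.9 tcp [448.97 259.22   3.97] F [-2.04  0.54  6.72] open 0.6359254001776667
turn [-0.    0.18 -0.05] shift cm, final axes [ 0.03  0.   -0.  ] now axes [ 0.03  0.   -0.  ]
```

```bash
python3 -m inch '0 0 0 0 0 -3 5;0 0 0 0 0 -4.5 5;0 0 0 0 0 -4.5 5;0 0 0 0 0 -3 5;0 0 0 -3.5 1.78 0 5;0 0 0 -3.5 1.78 0 5;0 0 0 -3.5 1.78 0 5;0 0 0 -3.5 1.78 0 5;0 0 0 -3.5 1.78 0 5;0 0 0 -3.5 1.78 0 5;0 0 0 -3.5 1.78 0 5;0 0 -1.5 0 0 0 5;0 -5.75 0 0 0 0 5;0 -5.75 0 0 0 0 5;0 0 0 0 0 0 5;0 0 0 0 0 0 5;0 0 0 0 0 0 5'; python3 -c "
from where import *
import pickle
need([582.4,18.8,100],3.5,-11.5)
c=cam('wrist'); pickle.dump(c,open('c5.pkl','wb'))
d=cam('scene'); pickle.dump(d,open('d5.pkl','wb'))
a=cv2.resize(c['pixels'][:,:,::-1],None,fx=.78,fy=.78); b=cv2.resize(d['pixels'][170:300,230:380,::-1],(345,299))
e=cam('side'); e=cv2.resize(e['pixels'][150:230,210:310,::-1],(373,299))
o=np.zeros((600,800,3),np.uint8); o[:299,:399]=a[:299,:399]; o[:299,400:745]=b; o[300:599,:373]=e; cv2.imwrite('pics/h.png',o)
"
```

```text
time: 12.6
tcp_pos: [580.6, 18.5, 152.4]
tcp_rot: [2.048, 2.176, -0.213]
wrist_force: [0.3, -0.1, -3.9]
opening: 0.639
gripper_force: 67.2
t 12.6 tcp [580.55  18.51 152.41] F [ 0.29 -0.13 -3.93] open 0.6386777435997911
turn [-0.19  0.15 -0.03] shift cm, final axes [1.06 0.19 5.13] now axes [1.08 0.2  5.13]
```

View pics/h.png

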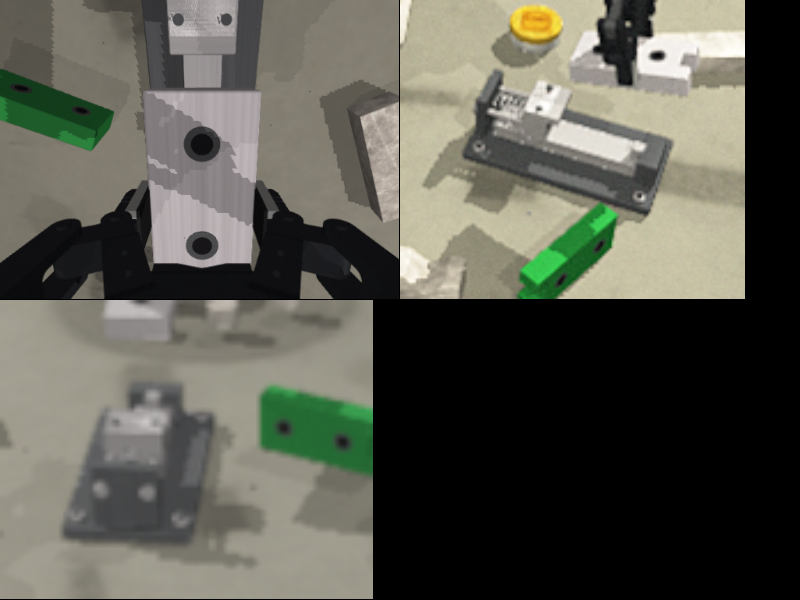

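The wrist view shows the bridge's plain end (145..260, 92) in line with the carriage lip (166..237, 52); the scene view shows it level across and high over the nest. I check the alignment numerically.

```bash
python3 -c "
from where import *
import pickle
c=pickle.load(open('c5.pkl','rb'))
s,R=st(); t=s['tcp_pos']
P=[t+R.apply([60,y,-20]) for y in(-28,28)]
print('pred plain top corners',[proj(c,p)*.78 for p in P],P)
z=P[0][2]
A,B=[onz(c,u/.78,92/.78,z) for u in(145,260)]; print('meas',A,B,(A+B)/2,np.linalg.norm(A-B))
A,B=[onz(c,u/.78,52.5/.78,73) for u in(166.5,237)]; print('lip',A,B,(A+B)/2,np.linalg.norm(A-B))
# subpixel edges by gradient along a row
g=cv2.cvtColor(c['pixels'],cv2.COLOR_RGB2GRAY).astype(float)
for r in (122,128,134):
  q=np.diff(cv2.GaussianBlur(g,(3,3),0)[r]); print('bridge row',r,q[150:260].argmax()+150.5, q[280:370].argmin()+280.5)
for r in (45,52,58,62):
  q=np.diff(cv2.GaussianBlur(g,(3,3),0)[r]); print('carr row',r,q[195:240].argmax()+195.5, q[280:330].argmin()+280.5)
o=np.array([580.2,55.5]);u=np.array([-.061,.998]);v=np.array([.998,.061])
for n,p in(('plain',(P[0]+P[1])/2),('lipm',(A+B)/2)): print(n,'nest x,y',(p[:2]-o)@v,(p[:2]-o)@u)
"
```

```text
pred plain top corners [array([139.58,  90.98]), array([259.83,  91.08])] [array([549.09,  79.17, 159.97]), array([604.99,  82.48, 159.8 ])]
meas [551.59  78.84 159.97] [605.1   82.1  159.97] [578.34  80.47 159.97] 53.61161241490529
lip [550.82  84.79  73.  ] [603.87  88.    73.  ] [577.34  86.39  73.  ] 53.14247352021856
bridge row 122 198.5 334.5
bridge row 128 209.5 333.5
bridge row 134 183.5 333.5
carr row 45 215.5 302.5
carr row 52 216.5 302.5
carr row 58 216.5 301.5
carr row 62 216.5 301.5
plain nest x,y -1.6088377091643304 25.466730682843718
lipm nest x,y -0.9672349116610351 31.0066799717823
```

```bash
python3 -m inch '0 0 0 0.4 0.1 1.96 5;0 0 0 0.4 0 1.96 5;0 0 0 0.4 0 1.96 5;0 0 0 0.4 0 1.96 5;0 0 0 0 0 0 5;0 0 0 0 0 0 5'; python3 -c "
from where import *
need([582.4-.7,18.5,50],3.5,-11.5)
"
```

```text
time: 13.35
tcp_pos: [581.6, 18.1, 72.5]
tcp_rot: [2.048, 2.175, -0.214]
wrist_force: [0.4, -0.5, -4.5]
opening: 0.637
gripper_force: 67.1
t 13.35 tcp [581.58  18.06  72.49] F [ 0.4  -0.54 -4.54] open 0.6370328411342907
turn [-0.21  0.22 -0.04] shift cm, final axes [0.49 0.02 2.2 ] now axes [0.5  0.02 2.19]
```

```bash
python3 -m inch '0 0 0 0.22 0 1.1 5;0 0 0 0.2 0 1.1 5;0 0 0 0 0 0 5;0 0 0 0.49 0 -0.1 5;0 0 0 0.49 0 -0.1 5;0 0 0 0.2 0 -0.04 5;0 0 0 0 0 0 5;0 0 0 0 0 0 5'; python3 -c "
from where import *
need([582.4-.7-1,18.5+17,50],3.5,-11.5)
"
```

```text
time: 14.15
tcp_pos: [580.9, 30.2, 50.1]
tcp_rot: [2.047, 2.175, -0.213]
wrist_force: [-0.7, 0.5, -4.3]
opening: 0.643
gripper_force: 67.1
t 14.15 tcp [580.86  30.17  50.07] F [-0.66  0.47 -4.26] open 0.6433591718820713
turn [-0.16  0.24 -0.  ] shift cm, final axes [ 0.52  0.02 -0.1 ] now axes [ 0.52  0.02 -0.1 ]
```

```bash
python3 -m inch '0 0 0 0.49 0 -0.1 5;0 0 0 0 0 0 5;0 0 0 0 0 0 5'; python3 -m inch '0 0 0 0.49 0 -0.1 5;0 0 0 0.49 0 -0.1 5;0 0 0 0.49 0 -0.1 5;0 0 0 0 0 0 5;0 0 0 0 0 0 5'; python3 -c "
from where import *
need([579,53,50],3.5,-11.5)
"
```

```text
time: 14.45
tcp_pos: [580.6, 34.4, 50.1]
tcp_rot: [2.046, 2.175, -0.215]
wrist_force: [0.8, -4.5, -4.9]
opening: 0.637
gripper_force: 67.1
time: 14.95
tcp_pos: [579.7, 48.7, 50.1]
tcp_rot: [2.046, 2.174, -0.217]
wrist_force: [0.4, -8.1, -4.6]
opening: 0.637
gripper_force: 67.1
t 14.95 tcp [579.75  48.66  50.1 ] F [ 0.41 -8.06 -4.61] open 0.6366651869027212
turn [-0.2   0.38  0.01] shift cm, final axes [ 0.43 -0.05 -0.08] now axes [ 0.43 -0.05 -0.08]
```

```bash
python3 -m inch '0 0 0 0.49 0.04 -0.1 5;0 0 0 0.49 0 -0.1 5;0 0 0 0 0 0 5;0 0 0 0 0 0 5'; python3 -c "
from where import *
need([579,60,50],3.5,-11.5)
"
```

```text
time: 15.35
tcp_pos: [579.2, 58.0, 50.1]
tcp_rot: [2.045, 2.174, -0.219]
wrist_force: [-0.6, -10.3, -2.1]
opening: 0.638
gripper_force: 67.2
t 15.35 tcp [579.24  58.03  50.08] F [ -0.62 -10.32  -2.05] open 0.6378315637732781
turn [-0.26  0.45  0.03] shift cm, final axes [ 0.2  -0.01 -0.03] now axes [ 0.2  -0.01 -0.03]
```

```bash
python3 -m inch '0 0 0 0.1 0.05 -0.02 5;0 2.9 0 0.11 0 0.36 5;0 2.9 0 0.09 0 0.37 5;0 0 0 0 0 0 5;0 0 0 0 0 0 5'; python3 -c "
from where import *
need([579,60,42],3.5,-5.75)
"
```

```text
time: 15.85
tcp_pos: [579.5, 59.2, 42.8]
tcp_rot: [2.1, 2.232, -0.118]
wrist_force: [-3.3, -10.6, 0.6]
opening: 0.641
gripper_force: 67.7
t 15.85 tcp [579.51  59.19  42.76] F [ -3.32 -10.57   0.63] open 0.640755175081958
turn [-0.3   0.4  -0.01] shift cm, final axes [ 0.09 -0.05  0.07] now axes [ 0.09 -0.05  0.07]
```

```bash
python3 -m inch '0 1.5 0 0.04 0 0.18 5;0 1.5 0 0.03 0 0.19 5;0 0 0 0 0 0 5;0 0 0 0 0 0 5'; python3 -c "
from where import *
need([579,60,38],3.5,-2.75)
"
```

```text
time: 16.25
tcp_pos: [579.6, 59.7, 39.1]
tcp_rot: [2.127, 2.261, -0.064]
wrist_force: [-3.3, -10.4, 0.0]
opening: 0.636
gripper_force: 67.8
t 16.25 tcp [579.62  59.74  39.1 ] F [ -3.3  -10.39   0.04] open 0.6362659371135362
turn [-0.27  0.39 -0.  ] shift cm, final axes [ 0.03 -0.06  0.11] now axes [ 0.04 -0.06  0.11]
```

```bash
python3 -m inch '0 1.6 0 0.03 0 0.19 5;0 1.5 0 0.02 0 0.19 5;0 0 0 0 0 0.1 5;0 0 0 0 0 0 5;0 0 0 0 0 0 5'; python3 -c "
from where import *
need([579,60,34],3.5,0)
"
```

```text
time: 16.75
tcp_pos: [580.4, 60.1, 34.7]
tcp_rot: [-2.152, -2.287, 0.004]
wrist_force: [-1.2, -11.5, 0.8]
opening: 0.639
gripper_force: 67.8
t 16.75 tcp [580.37  60.11  34.66] F [ -1.2  -11.49   0.76] open 0.6393776712954096
turn [-0.15  0.06 -0.01] shift cm, final axes [-0.   -0.14  0.07] now axes [-0.   -0.14  0.07]
```

```bash
python3 -m inch '0 0 0 -0.2 0 0.05 5;0 0 0 -0.2 0 0.04 5;0 0 0 0 0 0 5;0 0 0 0 0 0 5'; python3 -c "
from where import *
need([580.2,55.5,34],3.5,0)
"
```

```text
time: 17.15
tcp_pos: [580.9, 56.4, 34.2]
tcp_rot: [-2.152, -2.288, 0.003]
wrist_force: [-2.7, -9.4, 3.5]
opening: 0.633
gripper_force: 68.1
t 17.15 tcp [580.94  56.36  34.21] F [-2.72 -9.44  3.53] open 0.6334123615616843
turn [-0.1   0.05  0.  ] shift cm, final axes [-0.08 -0.08  0.02] now axes [-0.08 -0.08  0.02]
```

```bash
python3 -m inch '0 0 0 -0.06 0 0 5;0 0 0 0 0 0 5;0 0 0 0 0 0 6.5;0 0 0 0 0 0 8;0 0 0 0 0 0 8.5;0 0 0 0 0 0 8.5;0 0 0 0 0 0 8.5;0 0 0 0 0 -2 8.5;0 0 0 0 0 -4 8.5;0 0 0 0 0 -4.5 8.5;0 0 0 -4 0 -4.5 8.5;0 0 0 -4 0 -3 8.5;0 0 0 0 0 0 8.5;0 0 0 0 0 0 8.5;0 0 0 0 0 0 8.5'; python3 -c "
from where import *
import pickle
need([580.2,0,200],3.5,0)
c=cam('wrist'); d=cam('scene'); e=cam('side'); pickle.dump((c,d,e),open('c6.pkl','wb'))
g=cv2.GaussianBlur(cv2.cvtColor(c['pixels'],cv2.COLOR_RGB2GRAY),(3,3),0)
o=np.array([580.2,55.5,0]);u=np.array([-.061,.998,0]);v=np.array([.998,.061,0])
N=lambda x,y,z:o+v*x+u*y+np.array([0,0,z])
for n,q in(('br notch L',(-28,-60,54)),('br notch R',(28,-60,54)),('brL mid',(-28,0,54)),('brR mid',(28,0,54)),('lip L',(-25,48,73)),('lip R',(25,48,73)),('key',(0,-52,44))):
  print(n,proj(c,N(*q)),proj(d,N(*q)),proj(e,N(*q)))
def prof(a,b,n=41):
  A=np.array([proj(c,N(*(np.array(a)+(np.array(b)-a)*t))) for t in np.linspace(0,1,n)],np.float32)
  return cv2.remap(g,A[None,:,0],A[None,:,1],1)[0]
print('across y=-20, x -40..40 step2',prof((-40.,-20,54),(40,-20,54)))
print('across y=10',prof((-40.,10,54),(40,10,54)))
print('along x=20 y -90..-40 step1.25',prof((20.,-90,54),(20,-40,54)))
print('along x=0 y -70..-30 step1',prof((0.,-70,54),(0,-30,54)))
print('along x=0,y 20..60 z73',prof((0.,30,73),(0,70,73)))
"
```

```text
time: 18.65
tcp_pos: [583.8, -14.7, 203.0]
tcp_rot: [-2.148, -2.283, 0.003]
wrist_force: [-0.7, 0.3, 0.4]
opening: 0.996
gripper_force: 0.0
t 18.65 tcp [583.78 -14.74 203.01] F [-0.68  0.29  0.45] open 0.9957923879984791
turn [-0.36 -0.24 -0.02] shift cm, final axes [ 1.49 -0.27  0.3 ] now axes [ 1.49 -0.27  0.31]
br notch L [228.05 161.08] [333.02 238.52] [258.29 172.  ]
br notch R [290.5  161.14] [338.77 223.06] [242.31 171.48]
brL mid [226.25  91.38] [309.35 231.4 ] [256.32 180.18]
brR mid [292.33  91.35] [315.83 216.39] [239.68 179.6 ]
lip L [225.94  24.52] [291.82 219.75] [253.54 182.02]
lip R [292.42  24.4 ] [298.15 206.66] [238.05 181.47]
key [259.31 150.46] [332.25 232.45] [250.07 175.36]
across y=-20, x -40..40 step2 [ 58  57  56  56  57  55  57  98 183 187 182 186 187 189 188 187 185 146
  84  67  43  38  47  71  88 166 188 183 183 186 189 186 192 188 183 114
  73  73  75  73  74]
across y=10 [ 58  57  55  57  58  56  57  97 187 189 187 190 189 190 193 191 189 190
 188 188 184 181 185 192 190 194 189 184 185 185 178 173 178 175 177 112
  73  72  73  73  74]
along x=20 y -90..-40 step1.25 [100 100  99  99 100 100 102  95  79  76  77  77  78  78  77  77  78  79
  78  78  78  78  78  84 136 182 189 189 190 191 192 190 189 188 188 189
 189 189 189 189 189]
along x=0 y -70..-30 step1 [ 79  78  78  78  77  77  77  78  92 129 153 153 152 152 151 150 148 144
 142 135 114 109 146 175 180 181 181 181 181 181 181 181 181 182 182 182
 157 110  83  73  56]
along x=0,y 20..60 z73 [ 28  28  28  28  29  36  57  76  84 121 172 186 187 186 187 181 142  91
 114 146 156 158 157 156 156 156 156 158 159 158 158 167 169 162 163  15
   0   0   0   0   0]
```

The bridge's end edge lies at nest y = -60, its notch root at -48 with the key visible in it. Both widths read 56 mm at the seated height. Handing in.

```bash
python3 -c "
from plant import ctrl
print(ctrl.close_job())"
```

```text
the job is handed in; nothing more can be done
None
```

I laid the bridge flat, took it again across its width and loaded it into the nest; the last wrist picture measures it flat against the stop with the key in its notch, and I let go and handed the job in at about 19 s of the 64, without being shown a verdict.

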